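Shut two of three casting drawers

TASK

Three small drawer units stand open on the bench, each with one casting in its drawer. Push the drawer with the elbow and the drawer with the cap fully shut with the fingertips, and leave the drawer with the lever standing open as it is, for that casting is needed next. Grasp nothing, do not touch the castings, and do not move the loose things lying about.

Things in the scene. Friction and masses are not known exactly. Their poses are not given: they have to be found in the camera images.
- elbow_unit: grey sheet-steel drawer unit that holds the elbow casting, fixed to the bench: shell 95 mm deep (x) x 112 mm wide (y), from 10 to 84 mm above the bench on round feet, with one drawer; origin at the centre of the shell's underside, on the bench top; +x points from front to back, the way the drawer shuts, z up. The units look alike; which stands left, middle or right changes
- elbow_front (a point): centre of the outer face of the front of the elbow casting's drawer, 40 mm above the bench; it moves with the drawer. The front is a flat upright plate 6 mm thick, 108 mm wide, from 15 to 79 mm above the bench, with a finger notch 40 mm wide in the middle of its top edge, down to 67 mm. Same axes as the unit
- elbow_drawer (a joint): how far the elbow casting's drawer is pulled out, m: 0 is fully shut (a firm stop, the front plate then against the shell), 0.08 fully out; starts at 0.05 to 0.07. It slides with about 1.5 N of friction, has no spring or catch, and stays where it is left
- elbow_casting: raw grey casting shaped as an elbow (a short upright pipe stub on a flange with ears, 65 x 74 x 50 mm high), fastened in its drawer, with its underside 17 mm above the bench; origin at the centre of its underside; no casting stands above 68 mm, so the shell passes over it
- lever_unit: grey sheet-steel drawer unit that holds the lever casting, fixed to the bench: shell 95 mm deep (x) x 112 mm wide (y), from 10 to 84 mm above the bench on round feet, with one drawer; origin at the centre of the shell's underside, on the bench top; +x points from front to back, the way the drawer shuts, z up. The units look alike; which stands left, middle or right changes
- lever_front (a point): centre of the outer face of the front of the lever casting's drawer, 40 mm above the bench; it moves with the drawer. The front is a flat upright plate 6 mm thick, 108 mm wide, from 15 to 79 mm above the bench, with a finger notch 40 mm wide in the middle of its top edge, down to 67 mm. Same axes as the unit
- lever_drawer (a joint): how far the lever casting's drawer is pulled out, m: 0 is fully shut (a firm stop, the front plate then against the shell), 0.08 fully out; starts at 0.05 to 0.07. It slides with about 1.5 N of friction, has no spring or catch, and stays where it is left
- lever_casting: raw grey casting shaped as a lever (a slim flat arm with an eye at each end, 30 x 91 x 21 mm high), fastened in its drawer, with its underside 17 mm above the bench; origin at the centre of its underside; no casting stands above 68 mm, so the shell passes over it
- cap_unit: grey sheet-steel drawer unit that holds the cap casting, fixed to the bench: shell 95 mm deep (x) x 112 mm wide (y), from 10 to 84 mm above the bench on round feet, with one drawer; origin at the centre of the shell's underside, on the bench top; +x points from front to back, the way the drawer shuts, z up. The units look alike; which stands left, middle or right changes
- cap_front (a point): centre of the outer face of the front of the cap casting's drawer, 40 mm above the bench; it moves with the drawer. The front is a flat upright plate 6 mm thick, 108 mm wide, from 15 to 79 mm above the bench, with a finger notch 40 mm wide in the middle of its top edge, down to 67 mm. Same axes as the unit
- cap_drawer (a joint): how far the cap casting's drawer is pulled out, m: 0 is fully shut (a firm stop, the front plate then against the shell), 0.08 fully out; starts at 0.05 to 0.07. It slides with about 1.5 N of friction, has no spring or catch, and stays where it is left
- cap_casting: raw grey casting shaped as a cap (a round open dish with a boss in the middle, 68 x 70 x 21 mm high), fastened in its drawer, with its underside 17 mm above the bench; origin at the centre of its underside; no casting stands above 68 mm, so the shell passes over it
- loose_elbow: grey elbow casting standing loose on the bench, 65 x 74 x 50 mm high; loose, to be left alone; origin at the centre of its underside
- loose_lever: grey lever casting lying loose on the bench, 30 x 91 x 21 mm high; loose, to be left alone; origin at the centre of its underside
- marker_pen: marker pen, 134 mm long, 22 mm high, lying between the middle and the right drawer unit; loose, to be left alone; origin at the centre of its underside
- sanding_block: green sanding block, 55 x 100 x 28 mm high; loose, to be left alone; origin at the centre of its underside
- oil_can: orange oil can with a thin spout, 67 x 118 x 156 mm high; loose, to be left alone; origin at the centre of its underside
- plug_gauge: plug gauge, 90 mm long, 25 mm thick, lying; loose, to be left alone; origin at the centre of its underside

How it is judged (in metres and radians):
At the end, for the whole second after the job is handed in: The elbow's and the cap's drawers are shut to within 4 mm of their stops; the lever's drawer is within 10 mm of where it stood; each loose thing is within 20 mm of where it stood (value of joint each of elbow_drawer, cap_drawer below 0.004 m and distance of lever_front from where it was at the start of the episode below 0.01 m and distance of each of loose_elbow, loose_lever, marker_pen, sanding_block, oil_can, plug_gauge from where it was at the start of the episode below 0.02 m); the robot touches nothing.
It fails at once if the drawer with the lever is moved by more than 10 mm (distance of lever_front from where it was at the start of the episode above 0.01 m).
It fails at once if a casting in a drawer is touched (more than 1 N) (contact force between any of the fingers, the arm and elbow_casting above 1 N or contact force between any of the fingers, the arm and lever_casting above 1 N or contact force between any of the fingers, the arm and cap_casting above 1 N).
It fails at once if a loose thing is lifted, carried or shifted by more than 20 mm (distance of any of loose_elbow, loose_lever, marker_pen, sanding_block, oil_can, plug_gauge from where it was at the start of the episode above 0.02 m).
It also fails if it takes over 48 s, if anything falls off the work surface, if the arm or the gripper's body presses on something with over 40 N, if the wrist force passes 120 N, or if a joint passes its speed limit or range.

ROBOT

A 6-joint arm with a two-finger parallel gripper is mounted at the origin on a cart in front of the work surface, level with it; the furniture and walls round the work are solid. World frame = base frame: x ahead of the robot, y to its left, z up, the work surface at z = 0. Lengths are in m, angles in degrees, forces in N, time in s.
With the tool pointing down it reaches from about 0.375 to 0.9 m from the base axis. Payload 3.1 kg.
Tool frame: the origin (TCP) lies on the centre line of the jaws, within the pads' length; the fingertips stand finger_overhang ahead of it and the grasp point (between the pads) lies 5 mm behind it (finger_overhang is the distance from the TCP to the fingertips, in m); z points along the fingers, y is the line along which they close (so a half turn about z gives the same grasp; the last joint's range is limited). The gripper opens to 87 mm and grips with 3 to 60 N. Pads are 19 mm wide; open, the fingers measure 117 mm over their backs; the gripper's body (75 mm by 190 mm) begins 51 mm behind the grasp point.
Start: joints at [-84.425, 30.224, 82.088, -0, 67.689, -10.227], TCP at [0.17, -0.601, 0.237] pointing down, gripper open.
Joint ranges: [-176.69, 176.69], [-43.24, 126.21], [12.49, 139.97], [-82, 262], [0, 151.66], [-163.58, 163.58]. Speed limits (degrees/s): [159.86, 159.86, 180, 180, 180, 180].

INTERFACE

Orientations are given as a 3x3 rotation matrix whose columns are the frame's x, y, z axes.
In Python, from rig import read_state, capture, calibration, hand_in, finger_overhang gives the robot as it stands.
- The arm moves only by the tool send_rows, never from a script. Its argument "plan" is a list of rows, each a list of 5 numbers: the closure in counts, from 0 (fully open) to 255 (shut), then the shift along the tool's x, y, z in m, then the turn about the tool's z in rad. A call has 1 to 20 rows; each row shifts and turns the commanded pose from where the row before left it, along the tool's axes as they then stand; what a row does not reach is not made up. A row lasts 1/12 s, in which the tool goes at most 41.7 mm and 7.16 degrees, less where a joint would pass 70% of its speed; a pose out of reach is approached as far as the arm can. A call is refused whole if a number of a shift passes 0.0417 or a number of a turn 0.125, either way. A call with a gripper value outside its range is refused whole. The fingers move at their own pace and stop on an object; the grip force is fixed at half the most. Time passes only in rows, so rows that do not move let the fingers close. It gives the time, the measured TCP pose, the force, the opening and the grip force at its end, in the units of the state.
- read_state(): the state, without advancing time (a new reading comes with each control period).
- capture(name): name is "side" or "top"; returns (picture, depth): 384x512x3 uint8, blue, green, red; 384x512 float32, m along the optical axis (not along the pixel's ray), 0 where there is no reading.
- calibration(name): a dict with "fx", "fy", "cx", "cy" (pixels), "dist_coeffs" ([k1, k2, p1, p2, k3] as OpenCV has them; the pictures are not rectified), "xyz" and "rotation" of the camera in the world. Camera axes: x right, y down, z forward; pixel columns grow to the right and rows downward; lengths in m; the calibration is good to about 2 mm. A picture is of the moment at which its call begins. calibration takes no time and is no camera call.
- hand_in(): hands the job in; it is judged then, once.
The state is a dict: "time_s": time; "joint_positions": joint angles; "qvel": joint speeds; "tau": joint torques, N m; "position": TCP position; "tcp_rot": TCP orientation; "force": force on the tool from outside, world axes, zero at the start; "moment": the same for the moment, N m; "opening": opening from 0.0 (shut) to 1.0 (fully open); "grasp_force": force on a finger pad.
Only numpy, scipy, OpenCV 4.12 (cv2) and the standard library are available. Lean on these libraries where they do the work, as an engineer would, in place of code of your own. Each camera call takes 0.05 s, during which the arm holds its last target. There are 200 camera calls.

## Working session

There is one attempt and no reset: what is moved stays moved. The work goes in short steps, Python scripts to look and compute and a tool call to move; the robot and the scene stay as the last step left them, time stands still between calls to the robot, and variables do not carry over. Pictures are saved under pics/ and viewed, at most 10 in all, crops included, and the job is handed in when it is done.

Besides the shell and the picture viewer there is one more tool, called after "Call:" as name(argument=value, ...) on one line, values as JSON. send_rows: Moves the arm, as the interface text tells. Its arguments: {"type":"object","properties":{"plan":{"type":"array","items":{"type":"array","items":{"type":"number"}}}},"required":["plan"]}

```bash
mkdir -p pics
python3 - <<'E'
from rig import *
import cv2,numpy as np
for n in("side","top"):
    p,d=capture(n); cv2.imwrite(f"pics/{n}0.png",cv2.resize(p,None,fx=1.5,fy=1.5)); np.save(f"{n}.npy",d); np.save(f"{n}p.npy",p)
    c=calibration(n); print(n,c)
s=read_state(); print(s["time_s"],s["position"],s["tcp_rot"],s["force"],finger_overhang, s["opening"])
E
```

```text
side {'fx': 355.33722507849575, 'fy': 355.33722507849575, 'cx': 258.44209149111845, 'cy': 186.99351051243443, 'dist_coeffs': array([-0.01219526,  0.        ,  0.        ,  0.        ,  0.        ]), 'xyz': array([0.18650543, 1.33024165, 0.56819114]), 'rotation': array([[-0.96629672, -0.10639141,  0.23441739],
       [-0.25650781,  0.32087709, -0.91172454],
       [ 0.02178049, -0.94112633, -0.33735271]])}
top {'fx': 456.3577224196568, 'fy': 456.3577224196568, 'cx': 260.9338076913458, 'cy': 192.80243032130116, 'dist_coeffs': array([-0.01338413,  0.        ,  0.        ,  0.        ,  0.        ]), 'xyz': array([0.3423785 , 0.00328329, 1.61311624]), 'rotation': array([[ 1.18305494e-03, -9.92738972e-01,  1.20282724e-01],
       [-9.99999300e-01, -1.17274246e-03,  1.56522604e-04],
       [-1.43254322e-05, -1.20282825e-01, -9.92739665e-01]])}
0.1 [ 0.17014765 -0.60073774  0.23566891] [[ 9.62207729e-01  2.72316425e-01 -2.26804244e-04]
 [ 2.72316341e-01 -9.62205809e-01  1.94708822e-03]
 [ 3.11991743e-04 -1.93526584e-03 -9.99998079e-01]] [0.39970378 0.19158547 0.04574756] 0.014 1.0014961046962974
```

View pics/top0.png

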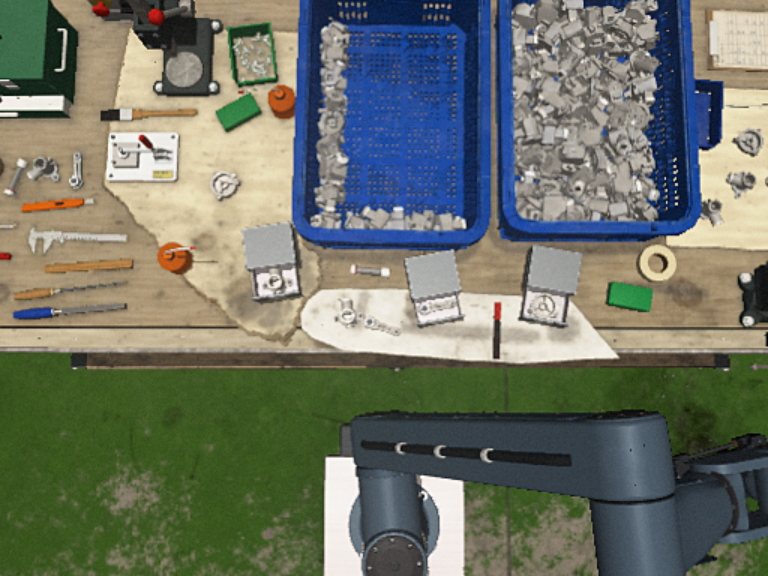

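View pics/side0.png

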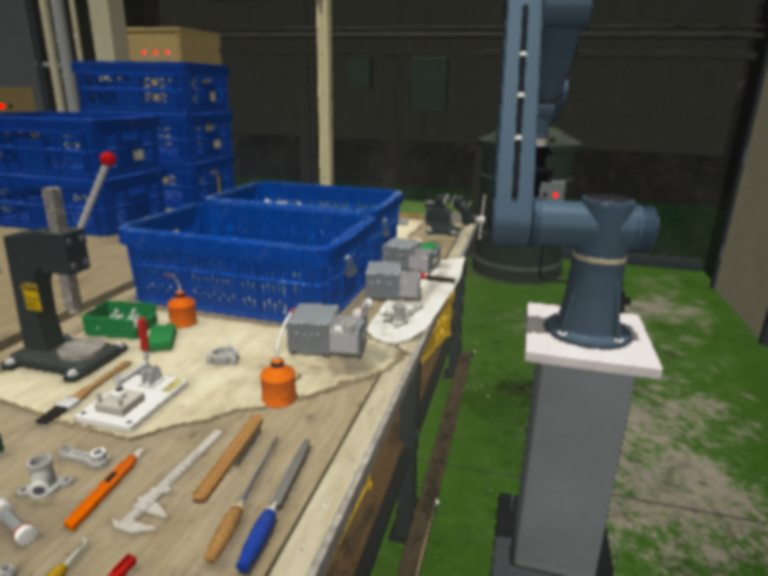

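The top view shows left (272,265), middle (434,288) and right (548,287) units. They look like elbow, lever and cap, so I'll enlarge to confirm.

```bash
python3 - <<'E'
import cv2,numpy as np
p=np.load("topp.npy")
a=cv2.resize(p[140:225,155:215],None,fx=6.5,fy=6.5,interpolation=2)
b=cv2.resize(p[155:240,262:400],None,fx=5,fy=5,interpolation=2)
a=cv2.resize(p[140:225,155:213],(58*5,85*5),interpolation=2)
b=cv2.resize(p[155:240,265:365],(500,425),interpolation=2)
c=np.hstack([a,b]);print(c.shape)
cv2.imwrite("pics/crop.png",c)
cv2.imwrite("pics/crop2.png",cv2.resize(p[155:240,335:400],(520,680)[:2] if 0 else (455,595),interpolation=2))
E
cat > m.py <<'E'
import numpy as np,cv2
from rig import calibration
def world(n,d):
    c=calibration(n);h,w=d.shape
    K=np.array([[c["fx"],0,c["cx"]],[0,c["fy"],c["cy"]],[0,0,1]])
    u,v=np.meshgrid(np.arange(w),np.arange(h))
    r=cv2.undistortPoints(np.stack([u,v],-1).reshape(-1,1,2).astype(float),K,c["dist_coeffs"]).reshape(h,w,2)
    P=np.dstack([r[...,0]*d,r[...,1]*d,d])
    return P@c["rotation"].T+c["xyz"]
E
python3 - <<'E'
from m import *
d=np.load("top.npy");W=world("top",d);W[d==0]=np.nan
W[:,:,2]
for nm,(u0,u1,v0,v1) in dict(L=(158,206,145,206),M=(265,315,160,220),R=(342,392,160,222)).items():
    Q=W[v0:v1,u0:u1].reshape(-1,3)
    s=Q[(Q[:,2]>.078)&(Q[:,2]<.09)]
    (cx,cy),sz,an=cv2.minAreaRect((s[:,:2]*1000).astype(np.float32))
    print(nm,len(s),s[:,2].mean(),cx,cy,sz,an); print(cv2.boxPoints(((cx,cy),sz,an)).round(1).tolist())
    h=Q[(Q[:,2]>.055)]; print("front pts minx",h[h[:,0].argsort()[:4]].round(4).tolist())
E
```

```text
(425, 790, 3)
L 835 0.08362774333811772 595.87744140625 280.16162109375 (162.95758056640625, 112.33446502685547) 8.67918586730957
[[506.8999938964844, 323.3999938964844], [523.7999877929688, 212.3000030517578], [684.9000244140625, 236.89999389648438], [667.9000244140625, 348.0]]
front pts minx [[0.5073, 0.3156, 0.0736], [0.5077, 0.3196, 0.0705], [0.5077, 0.3128, 0.0702], [0.5081, 0.3101, 0.0669]]
M 880 0.08394740941635231 543.7373046875 -90.72603607177734 (179.0715789794922, 127.18263244628906) 3.2920284271240234
[[450.70001220703125, -32.400001525878906], [458.0, -159.39999389648438], [636.7999877929688, -149.10000610351562], [629.5, -22.100000381469727]]
front pts minx [[0.45, -0.0575, 0.0748], [0.4501, -0.0542, 0.0726], [0.4505, -0.0612, 0.0672], [0.4527, -0.0673, 0.0838]]
R 877 0.08427122282277393 540.1459350585938 -356.4123229980469 (113.2283935546875, 168.46060180664062) 80.02159118652344
[[447.3999938964844, -397.6000061035156], [613.2999877929688, -426.79998779296875], [632.9000244140625, -315.20001220703125], [467.0, -286.1000061035156]]
front pts minx [[0.4498, -0.3836, 0.0813], [0.45, -0.3907, 0.0798], [0.4501, -0.3878, 0.0782], [0.4504, -0.3958, 0.0731]]
```

View pics/crop.png

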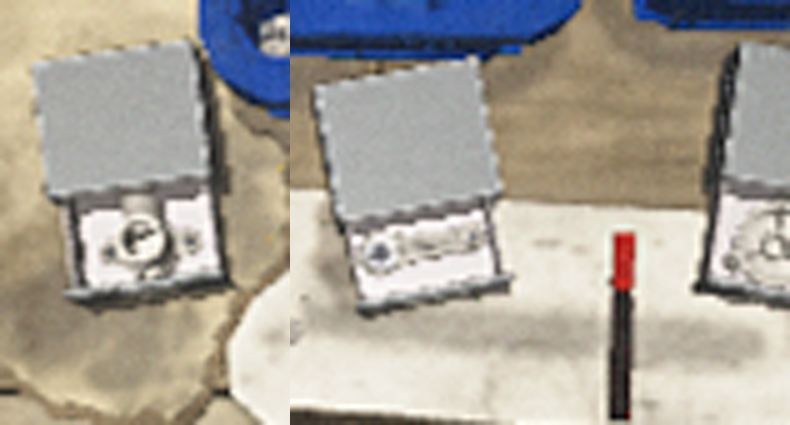

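View pics/crop2.png

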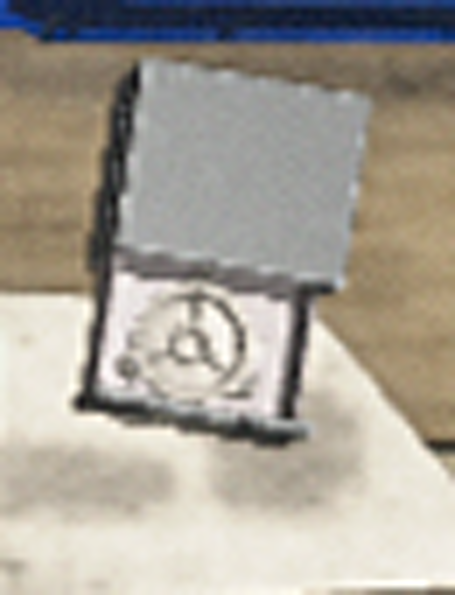

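Confirmed: left is elbow (0.60, 0.28), middle is lever, and right is cap; the pen lies between middle and right. Next I'll refine the shell and front geometry and cross-check with the side camera.

```bash
cat > fit.py <<'E'
from m import *
def fit(n,c,yaw):
    d=np.load(n+".npy");W=world(n,d);Q=W[d>0].reshape(-1,3)
    R=np.array([[np.cos(yaw),np.sin(yaw)],[-np.sin(yaw),np.cos(yaw)]])
    q=np.c_[(Q[:,:2]-c)@R.T,Q[:,2]]
    q=q[(abs(q[:,0])<.2)&(abs(q[:,1])<.075)]
    return q
if __name__=="__main__":
  for nm,c,y in(("elbow",(.596,.280),8.7),("cap",(.540,-.356),-10.)):
    for n in("top","side"):
        q=fit(n,np.array(c),np.radians(y))
        s=q[(abs(q[:,2]-.084)<.006)&(q[:,0]>-.03)]
        (a,b),sz,an=cv2.minAreaRect((s[:,:2]*1000).astype(np.float32))
        pc=lambda v:np.percentile(v,[1,50,99]).round(4)
        f=q[(q[:,2]>.03)&(q[:,2]<.078)&(q[:,0]<-.06)]
        print(nm,n,"shell",len(s),(a,b),sz,an,"z",pc(s[:,2]),"x",pc(s[:,0]),"y",pc(s[:,1]))
        e=[s[abs(s[:,1]-t)<.012,0].min().round(4) for t in(-.04,0,.04)] if n=="top" else 0
        g=q[(q[:,2]>.062)&(q[:,2]<.085)&(q[:,0]<-.06)]
        ge=[np.sort(g[abs(g[:,1]-t)<.012,0])[:3].round(4) for t in(-.04,0,.04)]
        print("  shell front",e,"plate min x",ge,"plate y",pc(g[:,1]))
E
python3 fit.py
```

```text
elbow top shell 817 (33.822818756103516, 0.1659393310546875) (112.33447265625, 95.11859130859375) 89.97920227050781 z [0.0782 0.0838 0.0895] x [-0.0129  0.0331  0.0802] y [-0.0551 -0.0012  0.0541]
  shell front [np.float64(-0.0137), np.float64(-0.0137), np.float64(-0.0133)] plate min x [array([-0.0826, -0.0826, -0.0819]), array([-0.0824, -0.0823, -0.0814]), array([-0.0824, -0.0823, -0.0823])] plate y [-0.052   0.0012  0.0529]
elbow side shell 418 (34.62558364868164, 3.7542877197265625) (116.60015869140625, 95.42250061035156) 89.81379699707031 z [0.0785 0.0857 0.088 ] x [-0.0125  0.0336  0.0801] y [-0.0519  0.0147  0.0602]
  shell front 0 plate min x [array([-0.0822, -0.082 , -0.0819]), array([-0.0821, -0.0818, -0.0805]), array([-0.0824, -0.0821, -0.0818])] plate y [-0.0467  0.0084  0.0581]
cap top shell 894 (92.42172241210938, -3.2735595703125) (115.58370971679688, 211.41737365722656) 87.30810546875 z [0.0784 0.0844 0.0898] x [-0.0104  0.0377  0.1818] y [-0.0562 -0.0012  0.055 ]
  shell front [np.float64(-0.0112), np.float64(-0.0112), np.float64(-0.0118)] plate min x [array([-0.084 , -0.0838, -0.0836]), array([-0.0835, -0.0831, -0.0824]), array([-0.0837, -0.0835, -0.0834])] plate y [-0.0541 -0.0014  0.0537]
cap side shell 159 (57.54944610595703, -1.6327056884765625) (139.04562377929688, 130.25074768066406) 0.5224928259849548 z [0.0783 0.0863 0.0893] x [-0.0115  0.04    0.1259] y [-0.0612  0.014   0.062 ]
  shell front 0 plate min x [array([-0.0848, -0.083 , -0.083 ]), array([-0.0839, -0.0816, -0.0815]), array([-0.0823, -0.0822, -0.0816])] plate y [-0.0543 -0.0004  0.057 ]
```

Both views agree: elbow face to shut is 63 mm of travel, cap is 66 mm. I'll move to stand before the cap drawer.

Call:
send_rows(plan=[[255,0,0,0,0.1125],[255,0,0,0,0.1125],[255,0,0,0,0.1125],[255,0,0,0,0.1125],[255,0.0197,-0.0306,0,0],[255,0.0197,-0.0306,0,0],[255,0.0197,-0.0306,0,0],[255,0.0197,-0.0306,0,0],[255,0.0197,-0.0306,0,0],[255,0.0197,-0.0306,0,0],[255,0.0197,-0.0306,0,0],[255,0.0197,-0.0306,0,0],[255,0.0197,-0.0306,0,0],[255,0.0197,-0.0306,0,0],[255,0,0,0,0],[255,0,0,0,0],[255,0,0,0,0]])

```text
time_s: 1.52
position: [0.4172, -0.3341, 0.2363]
tcp_rot: [[0.985, -0.172, -0.001], [-0.172, -0.985, -0.0], [-0.001, 0.0, -1.0]]
force: [-0.4, -0.4, -0.3]
opening: 0.01
grasp_force: 0.0
```

```bash
cat > st.py <<'E'
import sys,numpy as np
from rig import *
c,y={"cap":((.540,-.356),-10.),"elbow":((.596,.280),8.7)}[sys.argv[1]]
s=read_state();a=np.radians(y);R=np.array([[np.cos(a),np.sin(a)],[-np.sin(a),np.cos(a)]])
t=s["tcp_rot"]
print(s["time_s"],"local",(R@(s["position"][:2]-c)).round(4),"z",s["position"][2],"yaw",np.degrees(np.arctan2(t[1,0],t[0,0])),"F",s["force"],s["opening"])
E
python3 st.py cap
```

```text
1.5167 local [-0.1248  0.0002] z 0.23633540671971132 yaw -9.925355064320858 F [-0.42383372 -0.3635202  -0.28317372] 0.009904649473463333
```

Call:
send_rows(plan=[[255,0,0,0.03,0],[255,0,0,0.03,0],[255,0,0,0.03,0],[255,0,0,0.03,0],[255,0,0,0.03,0],[255,0,0,0.03,0],[255,0.01,0,0,0],[255,0.01,0,0,0],[255,0.005,0,0,0],[255,0.005,0,0,0],[255,0.005,0,0,0],[255,0.005,0,0,0],[255,0.005,0,0,0],[255,0.005,0,0,0]])

```text
time_s: 2.68
position: [0.4671, -0.3429, 0.0574]
tcp_rot: [[0.985, -0.173, 0.001], [-0.173, -0.985, -0.001], [0.001, 0.001, -1.0]]
force: [-2.0, -0.8, 1.0]
opening: 0.005
grasp_force: 0.9
```

```bash
python3 st.py cap
```

```text
2.6833 local [-0.0741  0.0003] z 0.05741904369740335 yaw -9.96972751515568 F [-2.02219436 -0.80589328  1.01416767] 0.005218183926428962
```

Call:
send_rows(plan=[[255,0.006,0,0,0],[255,0.006,0,0,0],[255,0.006,0,0,0],[255,0.006,0,0,0],[255,0.006,0,0,0],[255,0.006,0,0,0],[255,0.002,0,0,0],[255,0.002,0,0,0],[255,0.002,0,0,0],[255,0,0,0,0]])

```text
time_s: 3.52
position: [0.5084, -0.3502, 0.0564]
tcp_rot: [[0.985, -0.173, 0.001], [-0.173, -0.985, -0.0], [0.001, 0.0, -1.0]]
force: [-0.3, -0.5, -0.6]
opening: 0.006
grasp_force: 0.1
```

```bash
python3 st.py cap
```

```text
3.5167 local [-0.0322  0.0002] z 0.05643927564397355 yaw -9.986417498081488 F [-0.32075589 -0.47500576 -0.60523387] 0.006361926633245471
```

Call:
send_rows(plan=[[255,0.002,0,0,0],[255,0.002,0,0,0],[255,0.001,0,0,0],[255,0.001,0,0,0],[255,0,0,0,0]])

```text
time_s: 3.93
position: [0.5117, -0.3507, 0.0565]
tcp_rot: [[0.985, -0.173, -0.005], [-0.173, -0.985, 0.002], [-0.005, -0.001, -1.0]]
force: [-6.4, -0.2, 3.3]
opening: 0.007
grasp_force: 3.2
```

```bash
python3 st.py cap
```

```text
3.9333 local [-0.0288  0.0003] z 0.05645175636015013 yaw -9.939580893550952 F [-6.36091933 -0.20778988  3.33514034] 0.006790484083230054
```

Call:
send_rows(plan=[[255,0.001,0,0,0],[255,0.001,0,0,0],[255,0.001,0,0,0],[255,0,0,0,0]])

```text
time_s: 4.27
position: [0.5118, -0.3507, 0.0565]
tcp_rot: [[0.985, -0.172, -0.01], [-0.172, -0.985, 0.004], [-0.011, -0.002, -1.0]]
force: [-13.8, -1.1, 6.7]
opening: 0.002
grasp_force: 6.5
```

```bash
python3 st.py cap
```

```text
4.2667 local [-0.0287  0.0003] z 0.056505169517916315 yaw -9.889883434280158 F [-13.81182448  -1.07716653   6.74556073] 0.0021771902733800463
```

The TCP stopped while force rose to 14 N, so the cap drawer is on its stop. Backing off, rising and going over to the elbow.

Call:
send_rows(plan=[[255,-0.005,0,0,0],[255,-0.015,0,0,0],[255,-0.02,0,0,0],[255,-0.02,0,0,0],[255,-0.02,0,0,0],[255,-0.02,0,0,0],[255,0,0,-0.03,0],[255,0,0,-0.03,0],[255,0,0,-0.03,0],[255,0,0,-0.03,0],[255,0,0,-0.03,0],[255,0,0,-0.03,0],[255,0,0,0,0]])

```text
time_s: 5.35
position: [0.4217, -0.3375, 0.243]
tcp_rot: [[0.985, -0.173, 0.011], [-0.173, -0.985, -0.011], [0.012, 0.009, -1.0]]
force: [1.1, -0.2, 0.5]
opening: 0.009
grasp_force: 0.0
```

Call:
send_rows(plan=[[255,-0.003,-0.033,0,0],[255,-0.003,-0.033,0,0],[255,-0.003,-0.033,0,0],[255,-0.003,-0.033,0,0],[255,-0.003,-0.033,0,0],[255,-0.003,-0.033,0,0],[255,-0.003,-0.033,0,0],[255,-0.003,-0.033,0,0],[255,-0.003,-0.033,0,0],[255,-0.003,-0.033,0,0],[255,-0.003,-0.033,0,0],[255,-0.003,-0.033,0,0],[255,-0.003,-0.033,0,0],[255,-0.003,-0.033,0,0],[255,-0.003,-0.033,0,0],[255,-0.003,-0.033,0,0],[255,-0.003,-0.033,0,0],[255,-0.003,-0.033,0,0],[255,0,0,0,0]])

```text
time_s: 6.93
position: [0.469, 0.2657, 0.2365]
tcp_rot: [[0.986, -0.169, 0.003], [-0.169, -0.986, 0.004], [0.003, -0.005, -1.0]]
force: [0.5, 0.0, 1.3]
opening: 0.006
grasp_force: 0.0
```

Call:
send_rows(plan=[[255,0,0,0,-0.109],[255,0,0,0,-0.109],[255,0,0,0,-0.108],[255,0,0,0,0],[255,0,0,0,0]])

```text
time_s: 7.35
position: [0.4681, 0.2599, 0.2363]
tcp_rot: [[0.989, 0.148, 0.0], [0.148, -0.989, 0.0], [0.0, -0.0, -1.0]]
force: [-0.2, -0.5, -0.2]
opening: 0.005
grasp_force: 0.0
```

```bash
python3 st.py elbow
python3 - <<'E'
from rig import *
import cv2,numpy as np
from m import *
p,d=capture("top"); cv2.imwrite("pics/top1.png",cv2.resize(p[100:250,90:450],None,fx=2.2,fy=2.2))
np.save("top.npy",d)
from fit import fit
q=fit("top",np.array([.54,-.356]),np.radians(-10))
g=q[(q[:,2]>.06)&(q[:,2]<.078)&(q[:,0]<-.01)&(q[:,0]>-.09)];print("cap min x",np.sort(g[:,0])[:5])
E
```

```text
7.35 local [-0.1295 -0.0005] z 0.2362635052997177 yaw 8.524602529153784 F [-0.21309504 -0.50424659 -0.15331871] 0.005058830256165205
cap min x [-0.01837419 -0.01791276 -0.01780008 -0.01766123 -0.01760373]
```

View pics/top1.png

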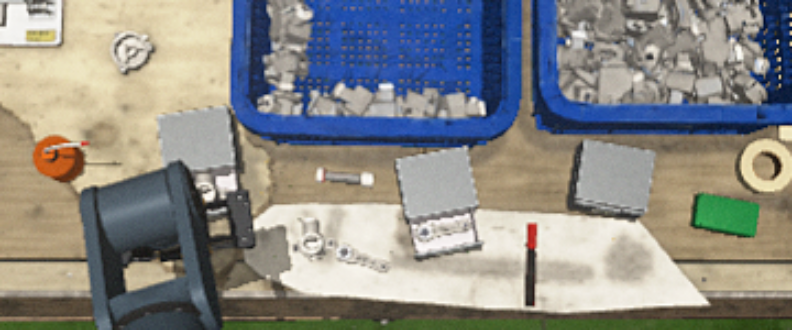

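Cap is shut (face at −17.6 mm, predicted −17.3). Now checking clearance of the gripper and wrist to the oil can for the final elbow pose.

Run:
```python
from rig import *
from m import *
c=np.array([.596,.28]);a=np.radians(8.7);R=np.array([[np.cos(a),np.sin(a)],[-np.sin(a),np.cos(a)]])
def loc(W): return np.c_[(W[:,:2]-c)@R.T,W[:,2]]
arm=[];can=[]
for n in("top","side"):
    p,d=capture(n);W=loc(world(n,d)[d>0])
    arm.append(W[(W[:,2]>.22)&(abs(W[:,1])<.3)&(W[:,0]<.05)&(W[:,0]>-.35)])
    can.append(W[(W[:,2]>.03)&(W[:,2]<.2)&(W[:,1]>.075)&(W[:,1]<.3)&(abs(W[:,0])<.12)])
arm=np.vstack(arm);can=np.vstack(can)
# shift arm to final pose: tcp local x -0.1295->-0.03, z .236->.056
f=arm+[.0995,.0005,-.18]
for z0 in np.arange(.06,.5,.04):
    s=f[(f[:,2]>=z0)&(f[:,2]<z0+.04)]
    if len(s): print("arm z",z0.round(2),len(s),"x",s[:,0].min().round(3),s[:,0].max().round(3),"y",s[:,1].min().round(3),s[:,1].max().round(3))
for z0 in np.arange(.03,.2,.03):
    s=can[(can[:,2]>=z0)&(can[:,2]<z0+.03)]
    if len(s): print("can z",z0.round(2),len(s),"x",s[:,0].min().round(3),s[:,0].max().round(3),"y",s[:,1].min().round(3),s[:,1].max().round(3))
```

```text
arm z 0.06 66 x -0.041 -0.021 y 0.005 0.019
arm z 0.1 378 x -0.068 0.008 y -0.088 0.095
arm z 0.14 744 x -0.067 0.007 y -0.096 0.099
arm z 0.18 359 x -0.067 0.008 y -0.014 0.054
arm z 0.22 333 x -0.067 0.004 y -0.017 0.04
arm z 0.26 323 x -0.064 0.004 y -0.021 0.043
arm z 0.3 417 x -0.104 0.005 y -0.065 0.067
arm z 0.34 1607 x -0.191 0.018 y -0.074 0.067
arm z 0.38 2031 x -0.208 0.004 y -0.077 0.06
arm z 0.42 1649 x -0.237 -0.072 y -0.077 0.05
arm z 0.46 1099 x -0.25 -0.139 y -0.081 0.027
can z 0.03 336 x 0.015 0.081 y 0.193 0.265
can z 0.06 415 x 0.015 0.079 y 0.197 0.264
can z 0.09 27 x 0.04 0.049 y 0.216 0.235
can z 0.12 50 x 0.038 0.048 y 0.148 0.219
can z 0.15 20 x 0.036 0.042 y 0.145 0.172
```

Clearance is about 45 mm. Descend and push.

Call:
send_rows(plan=[[255,0,0,0.03,0],[255,0,0,0.03,0],[255,0,0,0.03,0],[255,0,0,0.03,0],[255,0,0,0.03,0],[255,0,0,0.03,0],[255,0.01,0,0,0],[255,0.01,0,0,0],[255,0.005,0,0,0],[255,0.005,0,0,0],[255,0.005,0,0,0],[255,0.005,0,0,0],[255,0.005,0,0,0],[255,0.005,0,0,0]])

```text
time_s: 8.67
position: [0.5175, 0.2677, 0.0573]
tcp_rot: [[0.988, 0.151, -0.0], [0.151, -0.988, -0.0], [-0.0, -0.0, -1.0]]
force: [-2.4, -0.8, 1.4]
opening: 0.005
grasp_force: 0.9
```

Call:
send_rows(plan=[[255,0.006,0,0,0],[255,0.006,0,0,0],[255,0.006,0,0,0],[255,0.006,0,0,0],[255,0.006,0,0,0],[255,0.006,0,0,0],[255,0.003,0,0,0],[255,0.003,0,0,0],[255,0.002,0,0,0],[255,0,0,0,0]])

```text
time_s: 9.5
position: [0.5617, 0.2743, 0.0565]
tcp_rot: [[0.989, 0.151, 0.001], [0.151, -0.989, 0.0], [0.001, -0.0, -1.0]]
force: [0.4, -0.0, -0.3]
opening: 0.004
grasp_force: 0.0
```

```bash
python3 st.py elbow
```

```text
9.5 local [-0.0348 -0.0004] z 0.056490969164593105 yaw 8.689388432630476 F [ 0.37122234 -0.04675802 -0.30986761] 0.004471322930449144
```

Call:
send_rows(plan=[[255,0.002,0,0,0],[255,0.002,0,0,0],[255,0.001,0,0,0],[255,0.001,0,0,0],[255,0,0,0,0]])

```text
time_s: 9.92
position: [0.5656, 0.275, 0.0565]
tcp_rot: [[0.988, 0.151, -0.003], [0.151, -0.988, -0.001], [-0.003, 0.0, -1.0]]
force: [-4.5, -0.5, 1.8]
opening: 0.005
grasp_force: 2.2
```

```bash
python3 st.py elbow
```

```text
9.9167 local [-0.0308 -0.0003] z 0.05645330236566645 yaw 8.698573949807537 F [-4.45910207 -0.48178872  1.84678579] 0.005443637440846625
```

Call:
send_rows(plan=[[255,0.001,0,0,0],[255,0.001,0,0,0],[255,0.001,0,0,0],[255,0,0,0,0]])

```text
time_s: 10.25
position: [0.5657, 0.275, 0.0563]
tcp_rot: [[0.988, 0.151, -0.009], [0.151, -0.988, -0.002], [-0.009, 0.001, -1.0]]
force: [-8.7, -1.1, 6.1]
opening: 0.004
grasp_force: 4.7
```

```bash
python3 st.py elbow
```

```text
10.25 local [-0.0307 -0.0004] z 0.056324930217555566 yaw 8.713144674164916 F [-8.7463588  -1.10916564  6.13111078] 0.0037347593711931264
```

On the stop (expected −31 mm). Backing off, rising, then checking.

Call:
send_rows(plan=[[255,-0.005,0,0,0],[255,-0.015,0,0,0],[255,-0.02,0,0,0],[255,-0.02,0,0,0],[255,-0.02,0,0,0],[255,-0.02,0,0,0],[255,0,0,-0.03,0],[255,0,0,-0.03,0],[255,0,0,-0.03,0],[255,0,0,-0.03,0],[255,0,0,-0.03,0],[255,0,0,-0.03,0],[255,0,0,0,0],[255,0,0,0,0],[255,0,0,0,0]])

```text
time_s: 11.5
position: [0.4714, 0.2605, 0.2364]
tcp_rot: [[0.989, 0.151, 0.002], [0.151, -0.989, 0.0], [0.002, -0.0, -1.0]]
force: [-0.2, 0.2, -0.6]
opening: 0.004
grasp_force: 0.0
```

Run:
```python
from rig import *
import cv2,numpy as np
from fit import fit
for n in("top","side"):
    p,d=capture(n); np.save(n+".npy",d)
    if n=="top": cv2.imwrite("pics/top2.png",cv2.resize(p[100:250,90:450],None,fx=2.2,fy=2.2))
    for c,y in(([.54,-.356],-10),([.596,.28],8.7)):
        q=fit(n,np.array(c),np.radians(y))
        g=q[(q[:,2]>.04)&(q[:,2]<.078)&(q[:,0]<-.01)&(q[:,0]>-.09)];print(n,y,len(g),np.sort(g[:,0])[:6].round(4))
```

```text
top -10 86 [-0.0186 -0.0184 -0.0183 -0.018  -0.0179 -0.0178]
top 8.7 61 [-0.0209 -0.0201 -0.0197 -0.0197 -0.0195 -0.0195]
side -10 67 [-0.02   -0.0186 -0.0185 -0.0181 -0.0178 -0.0177]
side 8.7 92 [-0.0206 -0.0201 -0.02   -0.0197 -0.0197 -0.0196]
```

View pics/top2.png

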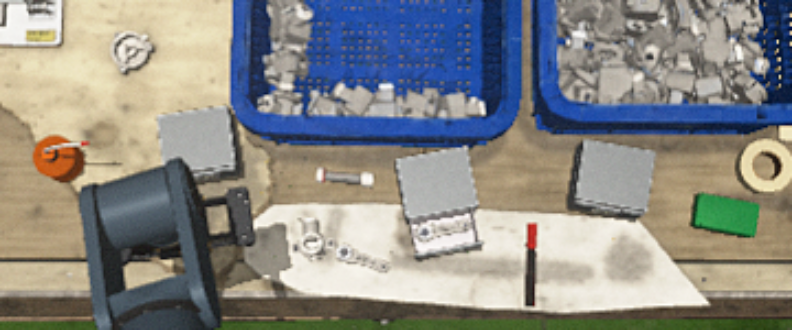

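The picture shows the elbow unit (197,143) and the cap unit (615,178) shut. The lever drawer (445,235) is still open, and the loose things are unmoved.

```bash
python3 -c "
from rig import *
print(hand_in())"
```

```text
the job is handed in; nothing more can be done
None
```

The elbow and cap drawers are shut against their stops, the lever drawer is still open as it stood, the loose things look unmoved in the last picture, and the job is handed in (no verdict was returned).

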